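# Run a cleaned microtome through one full turn and park it

### The job

The microtome has been cleaned and oiled and carries no blade. Put the red-knobbed brake lever of its handwheel fully off, wind the handwheel steadily clockwise (as you face the wheel) through one whole turn and on until the handle stands straight up, without spinning it, and put the brake fully on again with the handle still straight up. Leave the things around it where they are.

Things in the scene. Friction and masses are not known exactly. Their poses are not given: they have to be found in the camera images.
- microtome: Rotary microtome, fixed: cream housing 255 wide, 250 deep, 265 mm high on a dark grey base. Origin on the bench straight below the handwheel's centre, in the plane of the rim's outer face. x level from the operator's side to the rear, y into the machine (wheel and handle face -y), z up. Base's flank at y +20 mm, housing's at y +45 mm (x from -70 mm to the rear)
- wheel_axis (a point): centre of the handwheel in the plane of the rim's outer face, 135 mm above the bench; axes as the microtome's (wheel turns about y, this point does not). Dark grey wheel, 160 mm across, 22 mm thick. Its steel hub, 56 mm across, stands 42 mm out of this plane towards -y: a hand reaching straight down to the handle when it is low strikes the hub, so lean the hand outwards
- crank_handle (a point): middle of the black crank handle: round, 26 mm across, 70 mm long, parallel to the wheel's axis, standing out of the rim towards microtome -y from 3 to 73 mm (this point: 40 mm out), on a circle of 65 mm radius about the wheel's axis. It turns freely on its pin, so a hand that holds it need not turn with the wheel
- handwheel (a joint): handwheel angle q in rad, counts on without limit, positive clockwise as you face the wheel. Handle at microtome x = 65 sin q, z = 135 + 65 cos q mm: straight up at 0 and 6.283. Starts at -0.82 to -0.15. Brake off: about 3 N at the handle turns it and it stays where left; brake on: about 25 N. The specimen head rises and falls with it, highest at handle up
- brake_knob (a point): centre of the red ball, 26 mm across, on top of the brake lever, with free space above it. Ball at microtome y = -24 mm, 80 mm above the lever's pivot (microtome x = -148, y = -16, z = 42 mm) on the base's flank, on the operator's side of the wheel
- brake_lever (a joint): brake lever in rad; swings upright, parallel to the wheel. 0 = fully on, leaning to the wheel (ball at microtome x -127, z 119 mm); 0.60 = fully off, leaning to the operator's side (ball at x -175, z 117 mm). Stops at both ends, moves with about 4 N at the ball and stays where left; the brake bites below about 0.15
- slide_box: closed blue slide box 170 x 85 x 32 mm, lying on the bench on the wheel's side of the microtome; origin under its centre
- brush: small soft brush lying flat, 150 mm long, 13 mm high, wooden handle and steel ferrule, near the brake lever; origin on the bench under its middle
- oil_bottle: amber oil bottle 44 mm across, 95 mm high, on the bench beside the microtome behind the wheel; origin under its centre
- cassette_tray: grey tray 140 x 100 x 22 mm of coloured cassettes, loose on top of the microtome's housing; origin under its centre
- tip_box: blue pipette-tip box 125 x 85 x 55 mm, on the bench to the left; origin under its centre
- wash_bottle: white bottle with red cap 68 mm across, 170 mm high, on the bench to the left; origin under its centre
- beaker: glass beaker 72 mm across, 95 mm high, on the bench to the right; origin under its centre

How it is judged:
By the outcome, as a careful person would: the job done as asked, in the order asked, and still so for the second after the job is handed in, with the robot touching nothing.
It also fails if it takes over 64 s, if anything falls off the work surface, if the arm or the gripper's body presses on something with over 40 N, if the wrist force passes 120 N, or if a joint passes its speed limit or range.

### The arm

A 6-joint arm with a two-finger parallel gripper is mounted at the origin on the work surface. World frame = base frame: x ahead of the robot, y to its left, z up, the work surface at z = 0. Lengths are in mm, angles in rad, forces in N, time in s.
With the tool pointing down it reaches from about 350 to 975 mm from the base axis. Payload 7.1 kg.
Tool frame: the origin (TCP) lies on the front face of the gripper's body, between the roots of the fingers; the fingertips stand 80 mm ahead of it and the grasp point (between the pads) lies 61 mm ahead of it (env.tips_ahead is the distance from the TCP to the fingertips, in mm); z points along the fingers, y is the line along which they close (so a half turn about z gives the same grasp; the last joint's range is limited). The gripper opens to 88 mm and grips with 3 to 60 N. Pads are 20 mm wide; open, the fingers measure 115 mm over their backs; the gripper's body (75 mm by 178 mm) begins 61 mm behind the grasp point.
Start: joints at [-1.345, 0.423, 1.63, -0, 1.089, -0.019], TCP at [151.496, -606.345, 302.675] pointing down, gripper open.
Joint ranges: [-3, 3], [-0.9, 2.11], [0.09, 2.58], [-1.31, 4.45], [0.11, 2.69], [-2.54, 2.54]. Speed limits (rad/s): [2.39, 2.39, 3.01, 3.14, 3.14, 3.14].

### API

Orientations are given as a unit quaternion [x, y, z, w].
In Python, from station import env, set_gripper, viewer, workorder gives the robot as it stands. Calls block until the motion is done:
- env.reach(position, orientation): joint-space move of the TCP to a pose.
- env.move_l(position, rot=None, rate=150, f_stop=None): straight line of the TCP; rot=None keeps the orientation; rate is the mean speed in mm/s. With f_stop (N) it stops when the force on the tool has changed by that much, and returns True; else False.
- env.move_joints(angles): joint-space move.
- set_gripper(opening): finger opening in mm; the grip force is fixed at half the most; returns when the fingers have stopped.
- env.hold(seconds).
- env.ik(position, orientation): joint angles nearest the present ones, or None.
- env.read_state(): the state.
- viewer.camera(name): name is "scene" or "top"; returns the picture (420x560x3 uint8, blue, green, red); there is no depth.
- viewer.camera_params(name): a dict with "fx", "fy", "cx", "cy" (pixels), "pose" (4x4, takes a point from camera to world coordinates). Camera axes: x right, y up, looking along -z (the intrinsics and any distortion apply to the point x, -y, -z); pixel columns grow to the right and rows downward; lengths in mm; the calibration is good to about 2 mm. A picture is of the moment at which its call begins. camera_params takes no time and is no camera call.
A pose or a line that the arm cannot do raises env.IKError and nothing moves.
- workorder.sign_off(): hands the job in; it is judged then, once.
The state is a dict: "time_s": time; "qpos": joint angles; "dq": joint speeds; "tau": joint torques, N m; "tool_pos": TCP position; "orientation": TCP orientation; "force": force on the tool from outside, world axes, zero at the start; "wrist_torque": the same for the moment, N m; "width": finger opening in mm; "grip_force": force on a finger pad.
Only numpy, scipy, OpenCV 4.12 (cv2) and the standard library are available. Lean on these libraries where they do the work, as an engineer would, in place of code of your own. Each camera call takes 0.05 s, during which the arm holds its last target. There are 200 camera calls.

## Working session

There is one attempt and no reset: what is moved stays moved. The work goes in short steps, each a Python script; the robot and the scene stay as the last script left them, time stands still between calls to the robot, and variables do not carry over. Pictures are saved under pics/ and viewed, at most 10 in all, crops included, and the job is handed in when it is done.

```bash
ls; mkdir -p pics; python3 - <<'E'
from station import env,viewer
import cv2
for n in("scene","top"):
    cv2.imwrite(f"pics/{n}0.png",viewer.camera(n)); p=viewer.camera_params(n); print(n,{k:(v if k!="pose" else v) for k,v in p.items()})
print(env.read_state())
E
```

```text
pics
scene {'fx': 382.5888269365611, 'fy': 382.5888269365611, 'cx': 278.7043023228244, 'cy': 206.16785877562356, 'pose': array([[ 5.91763600e-01, -6.04030119e-01,  5.33819686e-01,
         1.12371414e+03],
       [ 8.06100014e-01,  4.39866127e-01, -3.95879474e-01,
        -4.06419435e+02],
       [ 4.31392825e-03,  6.64579119e-01,  7.47205450e-01,
         9.87176019e+02],
       [ 0.00000000e+00,  0.00000000e+00,  0.00000000e+00,
         1.00000000e+00]])}
top {'fx': 534.6256443290528, 'fy': 534.6256443290528, 'cx': 277.79496782406824, 'cy': 211.0749693713444, 'pose': array([[ 2.83037299e-02,  9.95247200e-01, -9.31767629e-02,
         3.67602397e+02],
       [-9.99567289e-01,  2.74328078e-02, -1.06148513e-02,
         7.80810095e+00],
       [-8.00830081e-03,  9.34368842e-02,  9.95592997e-01,
         1.93100810e+03],
       [ 0.00000000e+00,  0.00000000e+00,  0.00000000e+00,
         1.00000000e+00]])}
{'time_s': 0.1, 'qpos': array([-1.34498300e+00,  4.23773711e-01,  1.63058321e+00, -3.67810949e-05,
        1.08858775e+00, -1.90193853e-02]), 'dq': array([ 4.21663553e-05,  7.12810027e-04, -2.72689284e-03,  1.67561095e-03,
       -2.02029430e-04,  1.75983616e-03]), 'tau': array([ 1.05099276e-03, -5.45611167e+01, -2.74325716e+01,  6.45392924e-02,
        1.88147445e-02, -2.65766630e-05]), 'tool_pos': array([ 151.41771326, -605.99192866,  301.985481  ]), 'orientation': array([ 9.92515201e-01,  1.22119280e-01, -8.59738012e-05, -6.70719734e-04]), 'force': array([-0.34055802,  0.19952342,  0.13210159]), 'wrist_torque': array([-0.0014059 , -0.01236244, -0.04150657]), 'grip_force': 0.0, 'width': 88.09542581554088}
```

View pics/scene0.png

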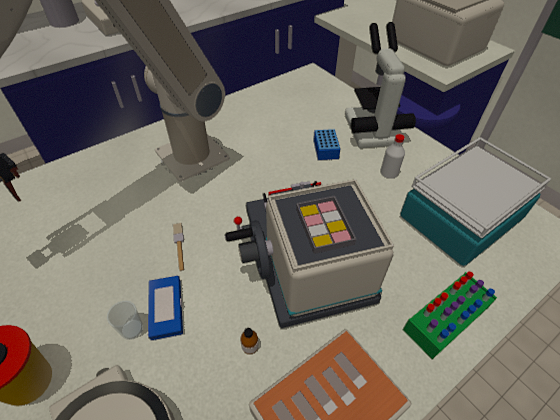

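View pics/top0.png

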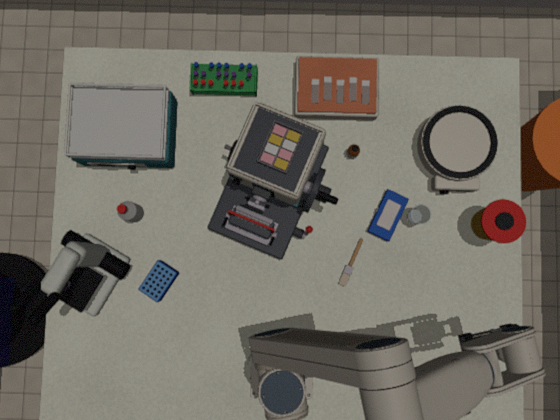

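Scene shows the microtome at about (320,250) with its wheel on the left, black handle at (238,236) and red knob at (238,220). In the top view the handle is at about (328,198) and the knob at (309,230). I'll enlarge both.

```bash
python3 - <<'E'
import cv2,numpy as np
a=cv2.imread("pics/scene0.png")[190:310,210:310]; b=cv2.imread("pics/top0.png")[95:265,200:350]
a=cv2.resize(a,None,fx=4.5,fy=4.5,interpolation=cv2.INTER_CUBIC)[:540]
b=cv2.resize(b,None,fx=3.2,fy=3.2,interpolation=cv2.INTER_CUBIC)[:540]
h=max(a.shape[0],b.shape[0]); o=np.zeros((h,a.shape[1]+b.shape[1],3),np.uint8);o[:a.shape[0],:a.shape[1]]=a;o[:b.shape[0],a.shape[1]:]=b
o=o[:, :];print(o.shape,a.shape)
o=cv2.convertScaleAbs(o,alpha=1.6,beta=20)
cv2.imwrite("pics/c.png",o if o.shape[1]<=800 else o[:,:800])
for n in("scene","top"):
    im=cv2.imread(f"pics/{n}0.png").astype(int); m=(im[...,2]>120)&(im[...,1]<60)&(im[...,0]<60)
    k,l,s,c=cv2.connectedComponentsWithStats(m.astype(np.uint8))
    print(n,[(s[i,4],c[i].round(1)) for i in range(1,k) if s[i,4]>8])
E
```

```text
(540, 930, 3) (540, 450, 3)
scene [(np.int32(39), array([399.6, 136.5])), (np.int32(39), array([279.8, 190.3])), (np.int32(36), array([237.1, 219.6])), (np.int32(22), array([469.8, 273.8])), (np.int32(28), array([463.9, 278.8])), (np.int32(30), array([457.6, 284.2])), (np.int32(30), array([444.6, 295.2])), (np.int32(31), array([437.7, 300.5])), (np.int32(34), array([431. , 306.5])), (np.int32(1186), array([ 12.6, 350.8]))]
top [(np.int32(9), array([195.,  81.])), (np.int32(10), array([202.5,  81. ])), (np.int32(9), array([210.1,  81.3])), (np.int32(9), array([225.3,  81.9])), (np.int32(9), array([233.,  82.])), (np.int32(1138), array([503.7, 220.9])), (np.int32(46), array([120.8, 208.1]))]
```

View pics/c.png

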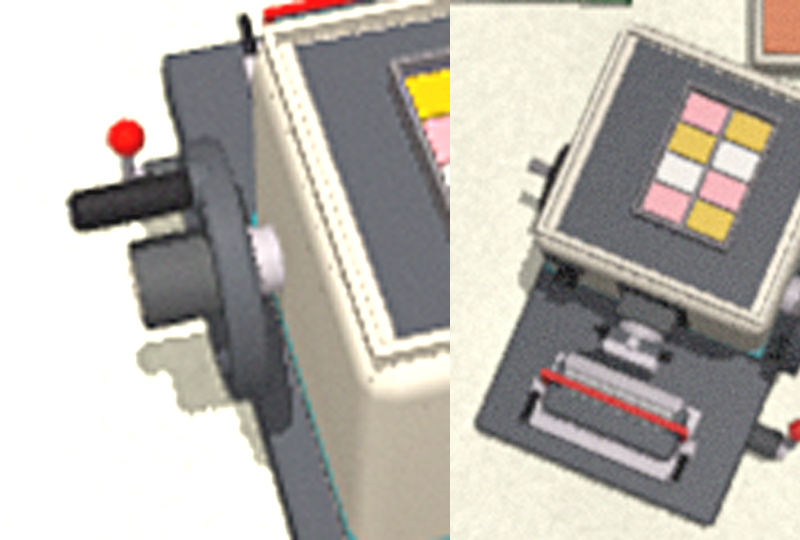

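Crop shows the red ball at scene (237.6,220.2), the handle running from the rim out to scene (226,237), and the hub outer face at about (242,253). I need the wheel part of the top view.

```bash
python3 - <<'E'
import cv2,numpy as np
b=cv2.imread("pics/top0.png")[95:245,240:350]
b=cv2.resize(b,None,fx=4,fy=4,interpolation=cv2.INTER_CUBIC)
b=cv2.convertScaleAbs(b,alpha=1.7,beta=25)
cv2.imwrite("pics/c2.png",b)
E
```

```text
(no output)
```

View pics/c2.png

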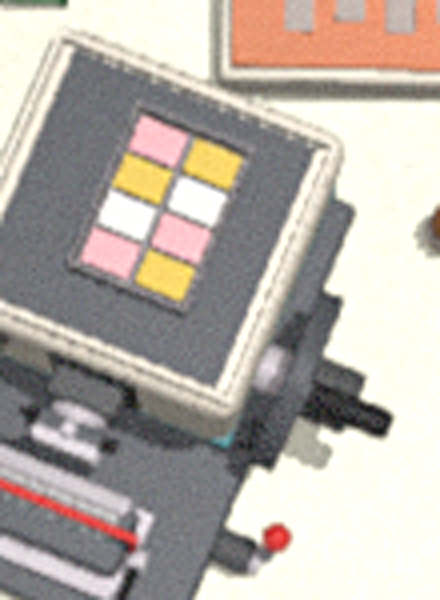

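```bash
cat > h.py <<'E'
import numpy as np
from scipy.spatial.transform import Rotation as R
from scipy.optimize import least_squares
def proj(P,p):
    T=p["pose"]; c=T[:3,:3].T@(np.asarray(P,float)-T[:3,3])
    return np.array([p["cx"]+p["fx"]*c[0]/-c[2],p["cy"]-p["fy"]*c[1]/-c[2]])
def m2w(P,X,Y,yaw):
    c,s=np.cos(yaw),np.sin(yaw); return np.array([X+c*P[0]-s*P[1],Y+s*P[0]+c*P[1],P[2]])
E
python3 - <<'E'
from h import *
from station import viewer
C={n:viewer.camera_params(n) for n in("scene","top")}
def pts(q,L,xr):
    b=[-148+80*np.sin(.264-L),-24,42+80*np.cos(.264-L)]
    e=[65*np.sin(q),-73,135+65*np.cos(q)]
    return [("top",b,(308.6,229.1),3),("scene",b,(237.6,220.2),3),("top",e,(336.6,199.6),2),("scene",e,(226,236.3),2),
     ("scene",[0,-42,135],(241.8,252.9),1.5),
     ("top",[xr,45,265],(324.6,131.2),1),("top",[-70,45,265],(295.9,197),1),("scene",[-70,45,265],(268.8,196.3),1),("scene",[xr,45,265],(293,272.5),1)]
def f(v):
    return np.concatenate([w*(proj(m2w(P,*v[:3]),C[n])-px) for n,P,px,w in pts(*v[3:])])
s=least_squares(f,[650,-100,-.45,-.5,0,180],x_scale=[10,10,.1,.1,.1,10],loss='soft_l1')
print(s.x.round(3),s.cost); 
for (n,P,px,w) in pts(*s.x[3:]): print(n,np.round(P),px,(proj(m2w(P,*s.x[:3]),C[n])-px).round(1),m2w(P,*s.x[:3]).round(0))
E
```

```text
[ 6.08757e+02 -9.89950e+01 -3.47000e-01 -2.16000e-01  3.80000e-02
  1.68667e+02] 13.88417395892144
top [-130.  -24.  120.] (308.6, 229.1) [-0.5  0.1] [478. -77. 120.]
scene [-130.  -24.  120.] (237.6, 220.2) [0.1 0.2] [478. -77. 120.]
top [-14. -73. 198.] (336.6, 199.6) [-0.4  0.5] [ 571. -163.  198.]
scene [-14. -73. 198.] (226, 236.3) [0.3 2.3] [ 571. -163.  198.]
scene [  0 -42 135] (241.8, 252.9) [-0.7  1.3] [ 594. -138.  135.]
top [169.  45. 265.] (324.6, 131.2) [-0.5 -0.2] [ 783. -114.  265.]
top [-70  45 265] (295.9, 197) [0.8 3.6] [558. -33. 265.]
scene [-70  45 265] (268.8, 196.3) [-4.3 -0.2] [558. -33. 265.]
scene [169.  45. 265.] (293, 272.5) [-0.2  0.1] [ 783. -114.  265.]
```

```bash
python3 - <<'E'
from h import *
from station import viewer
C={n:viewer.camera_params(n) for n in("scene","top")}
def pts(q,L,xr,xf):
    b=[-148+80*np.sin(.264-L),-24,42+80*np.cos(.264-L)]
    e=[65*np.sin(q),-73,135+65*np.cos(q)]
    return [("top",b,(308.6,229.1),3),("scene",b,(237.6,220.2),3),("top",e,(336.6,199.6),2),("scene",e,(226,236.3),2),
     ("scene",[0,-42,135],(241.8,252.9),1.5),
     ("top",[xr,45,265],(324.6,131.2),1),("top",[xf,45,265],(295.9,197),1),("scene",[xf,45,265],(268.8,196.3),1),("scene",[xr,45,265],(293,272.5),1)]
def f(v):
    return np.concatenate([w*(proj(m2w(P,*v[:3]),C[n])-px) for n,P,px,w in pts(*v[3:])])
for fix in(0,1):
  g=(lambda v:f(v)) if not fix else (lambda v:f(np.r_[v[:4],0,v[5:]]))
  s=least_squares(g,[650,-100,-.45,-.5,0,180,-70],x_scale=[10,10,.1,.1,.1,10,10],loss='soft_l1')
  print(s.x.round(3),s.cost); 
  for (n,P,px,w) in pts(*s.x[3:]): print(n,np.round(P),px,(proj(m2w(P,*s.x[:3]),C[n])-px).round(1),m2w(P,*s.x[:3]).round(0))
E
```

```text
[ 6.05311e+02 -9.75420e+01 -3.45000e-01 -1.64000e-01 -6.00000e-03
  1.72415e+02 -5.89080e+01] 12.074365997547943
top [-127.  -24.  119.] (308.6, 229.1) [-0.5  0.2] [478. -77. 119.]
scene [-127.  -24.  119.] (237.6, 220.2) [0.1 0.3] [478. -77. 119.]
top [-11. -73. 199.] (336.6, 199.6) [-0.5  0.6] [ 571. -163.  199.]
scene [-11. -73. 199.] (226, 236.3) [0.3 2. ] [ 571. -163.  199.]
scene [  0 -42 135] (241.8, 252.9) [-1.   0.2] [ 591. -137.  135.]
top [172.  45. 265.] (324.6, 131.2) [-0.7 -0.3] [ 783. -114.  265.]
top [-59.  45. 265.] (295.9, 197) [1.7 1.4] [565. -35. 265.]
scene [-59.  45. 265.] (268.8, 196.3) [-3.5  1.8] [565. -35. 265.]
scene [172.  45. 265.] (293, 272.5) [-0. -0.] [ 783. -114.  265.]
[ 6.05674e+02 -9.76650e+01 -3.45000e-01 -1.69000e-01 -4.70000e-01
  1.72029e+02 -5.92960e+01] 12.091116526488959
top [-94. -24. 101.] (308.6, 229.1) [ 2.6 -8.4] [509. -88. 101.]
scene [-94. -24. 101.] (237.6, 220.2) [ 3.  12.5] [509. -88. 101.]
top [-11. -73. 199.] (336.6, 199.6) [-0.5  0.6] [ 571. -163.  199.]
scene [-11. -73. 199.] (226, 236.3) [0.4 2. ] [ 571. -163.  199.]
scene [  0 -42 135] (241.8, 252.9) [-0.9  0.3] [ 591. -137.  135.]
top [172.  45. 265.] (324.6, 131.2) [-0.7 -0.3] [ 783. -114.  265.]
top [-59.  45. 265.] (295.9, 197) [1.7 1.4] [565. -35. 265.]
scene [-59.  45. 265.] (268.8, 196.3) [-3.5  1.8] [565. -35. 265.]
scene [172.  45. 265.] (293, 272.5) [-0. -0.] [ 783. -114.  265.]
```

Pose fits well: microtome at (605.5,-97.6), yaw about -0.345, brake lever at 0, handle end directly measured. Next I check IK for the crank and the brake, then do the brake.

```bash
cat >> h.py <<'E'
from station import env,set_gripper,viewer,workorder
X0,Y0,YAW=605.5,-97.6,-0.345
def W(P): return m2w(P,X0,Y0,YAW)
XM=np.array([np.cos(YAW),np.sin(YAW),0]); YM=np.array([-XM[1],XM[0],0]); ZM=np.array([0,0,1.])
def quat(z,y): return R.from_matrix(np.c_[np.cross(y,z),y,z]).as_quat()
LEAN=np.radians(35); ZC=-np.cos(LEAN)*ZM+np.sin(LEAN)*YM
def crank(q,sgn,out=55,r=65,back=61,c=(0,135)):
    return W([c[0]+r*np.sin(q),-out,c[1]+r*np.cos(q)])-back*ZC, quat(ZC,sgn*XM)
def ball(L): return W([-148+80*np.sin(.264-L),-24,42+80*np.cos(.264-L)])
def knob(L,up,sgn): return ball(L)+[0,0,66+up], quat(-ZM,sgn*YM)
E
python3 - <<'E'
from h import *
for s in(1,-1):
    print('knob',s,[None if (j:=env.ik(*knob(L,u,s))) is None else j.round(2).tolist() for L,u in((0,100),(0,0),(.6,0))])
    for q in np.arange(-.2,6.3,.8):
        j=env.ik(*crank(q,s)); print(s,round(q,1),None if j is None else j.round(2).tolist())
E
```

```text
knob 1 [[-0.18, 0.24, 1.95, -0.0, 0.95, -1.41], [-0.18, 0.4, 2.02, -0.0, 0.72, -1.41], [-0.17, 0.35, 2.11, -0.0, 0.67, -1.39]]
1 -0.2 [-0.55, 0.51, 1.75, 0.67, 1.13, -0.58]
1 0.6 [-0.53, 0.58, 1.64, 0.67, 1.15, -0.54]
1 1.4 [-0.52, 0.67, 1.59, 0.68, 1.11, -0.56]
1 2.2 [-0.53, 0.73, 1.62, 0.71, 1.04, -0.63]
1 3.0 [-0.54, 0.73, 1.73, 0.75, 0.97, -0.72]
1 3.8 [-0.56, 0.66, 1.84, 0.76, 0.95, -0.77]
1 4.6 [-0.57, 0.56, 1.89, 0.74, 0.99, -0.73]
1 5.4 [-0.56, 0.5, 1.84, 0.69, 1.07, -0.64]
1 6.2 [-0.54, 0.52, 1.73, 0.67, 1.13, -0.57]
knob -1 [[-0.18, 0.24, 1.95, -0.0, 0.95, 1.73], [-0.18, 0.4, 2.02, -0.0, 0.72, 1.73], [-0.17, 0.35, 2.11, -0.0, 0.67, 1.75]]
-1 -0.2 None
-1 0.6 None
-1 1.4 None
-1 2.2 [-0.53, 0.73, 1.62, 0.71, 1.04, 2.51]
-1 3.0 [-0.54, 0.73, 1.73, 0.75, 0.97, 2.42]
-1 3.8 [-0.56, 0.66, 1.84, 0.76, 0.95, 2.37]
-1 4.6 [-0.57, 0.56, 1.89, 0.74, 0.99, 2.41]
-1 5.4 [-0.56, 0.5, 1.84, 0.69, 1.07, 2.5]
-1 6.2 None
```

```bash
python3 - <<'E'
from h import *
import cv2
p,o=knob(0,110,1)
env.reach(p,o); set_gripper(60)
print(env.move_l(knob(0,0,1)[0],rate=120,f_stop=8))
s=env.read_state(); print(s['time_s'],s['force'].round(1),s['tool_pos'].round(1),knob(0,0,1)[0].round(1))
a=viewer.camera("scene")[170:290,180:320];b=viewer.camera("top")[150:270,250:350]
o=np.hstack([cv2.resize(a,(455,390)),cv2.resize(b,(325,390))]); cv2.imwrite("pics/k.png",cv2.convertScaleAbs(o,alpha=1.6,beta=20))
E
```

```text
False
4.0167 [ 0.4 -0.8 -0. ] [478.1 -77.3 185.7] [477.7 -77.2 185.2]
```

View pics/k.png

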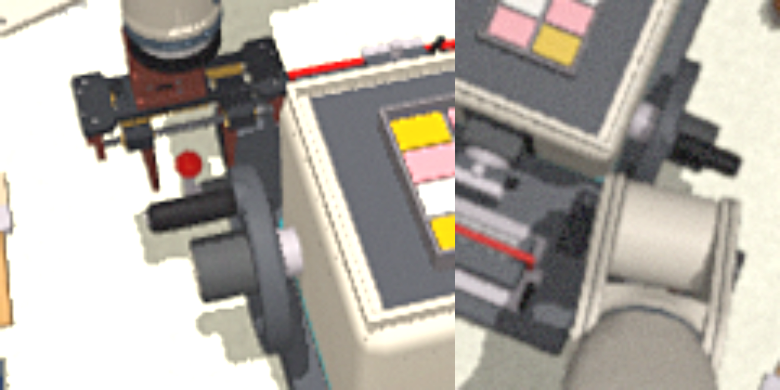

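The red ball at crop (188,163) sits midway between the fingers at (152,175) and (232,160), clear of the wheel. I grip it and swing the lever off.

```bash
python3 - <<'E'
from h import *
def st(t):
    s=env.read_state(); print(t,round(s['time_s'],2),'F',s['force'].round(1),'p',s['tool_pos'].round(1),'w',round(s['width'],1),'g',round(s['grip_force'],1))
set_gripper(20); st('grip')
for L in(.2,.4,.56): print(env.move_l(knob(L,0,1)[0],rate=60,f_stop=25)); st(L)
print(env.move_l(knob(.66,0,1)[0],rate=30,f_stop=10)); st('off'); print(knob(.6,0,1)[0])
E
```

```text
grip 4.78 F [-2.5 -8.2  2.3] p [477.4 -78.2 185.3] w 24.7 g 30.0
False
0.2 5.19 F [-1.5 -6.1  1.4] p [462.4 -72.5 187.8] w 24.7 g 30.0
False
0.4 5.61 F [-1.  -5.4  3.6] p [448.  -67.1 187.5] w 24.2 g 30.0
False
0.56 5.97 F [-1.5 -5.4  6.8] p [436.7 -62.8 185.1] w 24.9 g 30.0
False
off 6.39 F [-1.3 -5.2 10.1] p [430.  -60.3 182.7] w 24.6 g 30.0
[433.28129661 -61.2120641  183.52648546]
```

```bash
python3 - <<'E'
from h import *
def st(t):
    s=env.read_state(); print(t,round(s['time_s'],2),'F',s['force'].round(1),'p',s['tool_pos'].round(1),'w',round(s['width'],1))
p=env.read_state()['tool_pos']
for k in(4,8): print(env.move_l(p-k*XM,rate=25,f_stop=10)); st(k)
import cv2
set_gripper(60); st('rel')
p=env.read_state()['tool_pos']; env.move_l(p+[0,0,110],rate=200); st('up')
env.reach(*crank(-.17,1,back=140)); st('pre')
a=viewer.camera("scene")[170:290,180:320];b=viewer.camera("top")[150:270,250:350]
o=np.hstack([cv2.resize(a,(455,390)),cv2.resize(b,(325,390))]); cv2.imwrite("pics/k2.png",cv2.convertScaleAbs(o,alpha=1.6,beta=20))
E
```

```text
True
4 6.6 F [ 0.7 -0.3 -0.6] p [428.1 -59.7 182.7] w 24.4
True
8 6.81 F [ 0.7 -0.2  0.6] p [427.1 -59.3 182.6] w 24.2
rel 7.53 F [-0.2 -0.   0.7] p [427.3 -59.4 182.6] w 60.2
up 8.23 F [-0.1 -0.4 -0.8] p [426.8 -59.3 292. ] w 59.9
pre 9.06 F [-0.   0.1 -1.1] p [ 548.4 -220.5  311.9] w 60.0
```

View pics/k2.png

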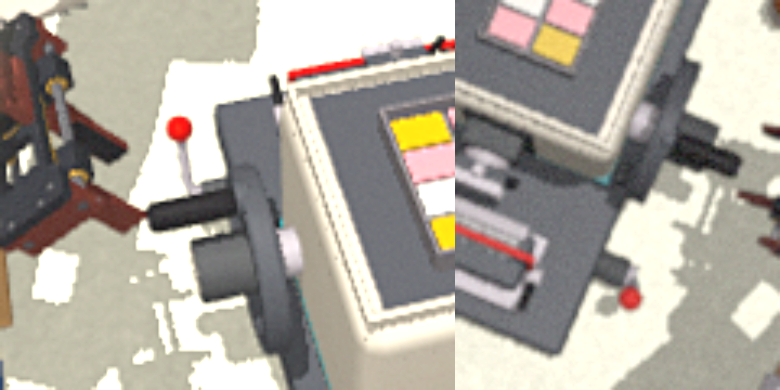

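Ball now at scene (234.7,209.0), top (303.5,241.3); handle end at scene (227,236). Fitting the lever angle.

```bash
python3 - <<'E'
from h import *
C={n:viewer.camera_params(n) for n in("scene","top")}
for d in(0,.5,.55,.6,.65): print(d,[proj(ball(d),C[n]).round(1) for n in C])
for q in(-.4,-.3,-.17,-.1): 
  for o in(3,73): print(q,o,[proj(W([65*np.sin(q),-o,135+65*np.cos(q)]),C[n]).round(1) for n in C])
E
python3 - <<'E'
import cv2,numpy as np
# nothing moved: reuse a fresh detection of the ball
from station import viewer
for n in("scene","top"):
    im=viewer.camera(n).astype(int); m=(im[...,2]-np.maximum(im[...,0],im[...,1])>60)
    k,l,s,c=cv2.connectedComponentsWithStats(m.astype(np.uint8))
    print(n,[(s[i,4],c[i].round(1)) for i in range(1,k) if 225<c[i][0]<315 and 200<c[i][1]<250])
E
```

```text
0 [array([237.6, 220.4]), array([308. , 229.4])]
0.5 [array([234.8, 210.5]), array([303.8, 240.2])]
0.55 [array([234.5, 209.8]), array([303.4, 241.3])]
0.6 [array([234.3, 209.2]), array([303. , 242.4])]
0.65 [array([234.1, 208.6]), array([302.6, 243.4])]
-0.4 3 [array([251.6, 229. ]), array([314.4, 196.7])]
-0.4 73 [array([225.4, 235. ]), array([334.4, 204.4])]
-0.3 3 [array([252.2, 230.3]), array([315.1, 194.9])]
-0.3 73 [array([225.8, 236.3]), array([335.1, 202.6])]
-0.17 3 [array([252.9, 232.2]), array([316. , 192.5])]
-0.17 73 [array([226.3, 238.3]), array([336.1, 200.2])]
-0.1 3 [array([253.3, 233.4]), array([316.5, 191.1])]
-0.1 73 [array([226.7, 239.5]), array([336.6, 198.9])]
scene [(np.int32(44), array([234.6, 208.9]))]
top [(np.int32(98), array([250.7, 220.1])), (np.int32(31), array([303.5, 241.4]))]
```

Ambiguous between 0.56 and 0.60, and the ball may have slipped in the grip near the end. I'll push it from the wheel's side with closed fingers, until the stop resists.

```bash
python3 - <<'E'
from h import *
def st(t):
    s=env.read_state(); f=s['force']; print(t,round(s['time_s'],2),'Fm',[round(float(f@v),1) for v in(XM,YM,ZM)],'xm',round(float((s['tool_pos']-W([0,0,0]))@XM),1))
p,o=knob(.6,0,1)
set_gripper(0)
env.reach(p+32*XM+[0,0,90],o)
env.move_l(p+32*XM,rate=150,f_stop=8); st('down')
print(env.move_l(p+24*XM,rate=50,f_stop=5)); st('c')
for k in range(23,8,-1):
    r=env.move_l(p+k*XM,rate=20,f_stop=15); st((k,r))
    if abs(env.read_state()['force']@XM)>9: break
E
```

```text
down 11.84 Fm [-0.4, -0.8, 0.3] xm -141.7
False
c 12.15 Fm [1.4, -0.2, 0.3] xm -150.2
(23, False) 12.4 Fm [3.9, -1.7, 3.6] xm -150.4
(22, False) 12.65 Fm [6.6, -2.1, 2.3] xm -150.6
(21, False) 12.9 Fm [9.3, -2.1, 1.1] xm -150.9
```

At the stop (contact at the expected position, 9 N and no motion). Brake is off. Now for the handle.

```bash
python3 - <<'E'
from h import *
def st(t):
    s=env.read_state(); f=s['force']; print(t,round(s['time_s'],2),'Fm',[round(float(f@v),1) for v in(XM,YM,ZM)],'w',round(s['width'],1)); return s
def hm(): # handle position in microtome axes from the tool
    d=env.read_state()['tool_pos']+61*ZC-W([0,0,0]); return d@XM,-d@YM,d[2]
p=env.read_state()['tool_pos']
env.move_l(p+3*XM,rate=60); env.move_l(p+3*XM+[0,0,110],rate=250); set_gripper(60)
env.reach(*crank(-.22,1,back=140))
print(env.move_l(crank(-.22,1)[0],rate=120,f_stop=8)); st('in')
print(set_gripper(20)); st('grip'); h=hm(); print(np.round(h,1),'q',np.arctan2(h[0],h[2]-135))
E
```

```text
False
in 16.41 Fm [-0.3, 0.4, 1.2] w 60.3
False
grip 17.04 Fm [-2.3, -2.0, 2.0] w 25.7
[-14.3  55.2 198.5] q -0.22187824287678348
```

```bash
cat > crank.py <<'E'
from h import *
import pickle
def hm():
    d=env.read_state()['tool_pos']+61*ZC-W([0,0,0]); return d@XM,-d@YM,d[2]
def fit(P):
    P=np.array(P); f=lambda v:np.hypot(P[:,0]-v[0],P[:,1]-v[1])-v[2]
    s=least_squares(f,[0,135,65]); return s.x
H=[]; c=(0,135); r=65.
N=20; q0=-.22; qs=np.linspace(q0,6.2,N+1)[1:]
for i,q in enumerate(qs):
    st=env.move_l(crank(q,1,c=c,r=r)[0],rate=45,f_stop=30)
    s=env.read_state(); h=hm(); H.append((h[0],h[2])); f=s['force']
    print(round(q,2),st,round(s['time_s'],1),'Fm',[round(float(f@v),1) for v in(XM,YM,ZM)],np.round(h,1),round(s['width'],1))
    if st or s['width']<23: print('STOP'); break
    if i>=9:
        x=fit(H); c=(x[0],x[1]); r=x[2]
        if i in(9,N-1): print('fit',x.round(2))
pickle.dump(H,open('H.pkl','wb'))
E
python3 crank.py
```

```text
0.1 False 17.6 Fm [-0.1, -4.9, 1.6] [  7.3  55.6 199.8] 25.3
0.42 False 18.3 Fm [0.8, -6.0, 1.1] [ 27.4  56.  194.1] 25.3
0.74 False 18.9 Fm [2.9, -7.2, -1.4] [ 44.8  56.4 182.3] 25.5
1.06 False 19.5 Fm [1.5, -9.6, -2.4] [ 57.4  56.7 165.7] 25.1
1.38 False 20.1 Fm [-0.5, -9.4, -2.2] [ 64.1  56.8 145.9] 25.6
1.71 False 20.7 Fm [-1.5, -11.2, -2.8] [ 64.2  56.8 125. ] 25.6
2.03 False 21.3 Fm [-3.1, -10.9, -1.7] [ 57.8  56.7 105.2] 25.3
2.35 False 21.9 Fm [-3.9, -10.8, 1.5] [45.6 56.4 88.7] 25.7
2.67 False 22.5 Fm [-4.1, -8.9, 4.7] [29.4 56.1 77.1] 25.2
2.99 False 23.1 Fm [-1.5, -6.6, 3.5] [10.1 55.7 70.9] 25.3
fit [-2.0000e-02  1.3513e+02  6.5060e+01]
3.31 False 23.7 Fm [-1.2, -6.5, 1.9] [-11.5  55.2  71.2] 25.3
3.63 False 24.3 Fm [-0.7, -3.0, 2.1] [-31.1  54.8  78.1] 25.2
3.95 False 24.9 Fm [-0.6, 2.9, 0.8] [-47.5  54.6  90.9] 25.6
4.27 False 25.6 Fm [-0.2, 5.2, 1.7] [-58.9  54.3 107.8] 25.2
4.6 False 26.2 Fm [0.5, 6.2, 1.1] [-64.5  54.3 127.8] 25.5
4.92 False 26.8 Fm [0.9, 7.8, 0.5] [-63.5  54.3 148.6] 25.5
5.24 False 27.4 Fm [1.6, 5.7, 1.2] [-56.1  54.4 167.8] 25.1
5.56 False 28.0 Fm [0.1, 5.2, 0.0] [-42.3  54.7 184.4] 25.4
5.88 False 28.6 Fm [1.0, 3.7, -0.5] [-24.6  55.1 195.4] 25.6
6.2 False 29.2 Fm [0.8, -1.4, 1.1] [ -4.8  55.4 200. ] 25.7
fit [8.0000e-02 1.3515e+02 6.5000e+01]
```

```bash
python3 - <<'E'
from h import *
def hm():
    d=env.read_state()['tool_pos']+61*ZC-W([0,0,0]); return d@XM,-d@YM,d[2]
q=2*np.pi
for k in range(3):
    env.move_l(crank(q,1,c=(0.1,135.15))[0],rate=30); h=hm(); print(np.round(h,2),env.read_state()['force'].round(1)); 
    e=(h[0]-.1)/65
    if abs(e)<.005: break
    q-=e
set_gripper(60); env.move_l(env.read_state()['tool_pos']-80*ZC,rate=200)
# brake on: push from the operator's side with closed fingers
set_gripper(0)
p,o=knob(.6,0,1)
env.reach(p-32*XM+[0,0,110],o)
env.move_l(p-32*XM,rate=170,f_stop=8); s=env.read_state(); print(s['time_s'],s['force'].round(1))
print(env.move_l(p-25*XM,rate=60,f_stop=15))
for L in(.45,.3,.15,.0): print(env.move_l(knob(L,0,1)[0]-24*XM,rate=60,f_stop=25))
for k in range(24,8,-1):
    env.move_l(knob(0,0,1)[0]-k*XM,rate=20,f_stop=20); s=env.read_state(); f=s['force']
    print(k,round(s['time_s'],2),[round(float(f@v),1) for v in(XM,YM,ZM)],'xm',round(float((s['tool_pos']-W([0,0,0]))@XM),1))
    if abs(f@XM)>11: break
E
```

```text
[  0.33  55.51 200.18] [-1.7 -4.4  1.6]
33.4833 [ 0.5  0.  -0.9]
False
False
False
False
False
24 35.42 [-1.0, -0.1, -1.1] xm -151.0
23 35.67 [-2.8, 0.7, 0.9] xm -150.6
22 35.92 [-6.8, 0.6, 3.9] xm -150.3
21 36.17 [-8.8, 1.0, 6.8] xm -150.0
20 36.42 [-10.7, 1.4, 9.8] xm -149.8
19 36.67 [-14.8, 1.3, 12.3] xm -149.5
```

Lever is against its stop at the expected place (ball at about x -127). I retract and look.

```bash
python3 - <<'E'
from h import *
import cv2
p=env.read_state()['tool_pos']
env.move_l(p-6*XM,rate=60); env.move_l(p-6*XM+[0,0,130],rate=200)
env.reach([300,-420,320],env.read_state()['orientation'])
C={n:viewer.camera_params(n) for n in("scene","top")}
A={n:viewer.camera(n) for n in C}
for n in C:
    im=A[n].astype(int); m=(im[...,2]-np.maximum(im[...,0],im[...,1])>60)
    k,l,s,c=cv2.connectedComponentsWithStats(m.astype(np.uint8))
    print(n,[(s[i,4],c[i].round(1)) for i in range(1,k) if 225<c[i][0]<315 and 200<c[i][1]<250],'pred L0',proj(ball(0),C[n]).round(1),'handle end q=0',proj(W([0,-73,200]),C[n]).round(1))
a=A["scene"][170:290,180:320];b=A["top"][150:270,250:350]
o=np.hstack([cv2.resize(a,(455,390)),cv2.resize(b,(325,390))]); cv2.imwrite("pics/k3.png",cv2.convertScaleAbs(o,alpha=1.6,beta=20))
print(env.read_state()['time_s'])
E
```

```text
scene [(np.int32(50), array([237.5, 220.4]))] pred L0 [237.6 220.4] handle end q=0 [227.2 241.4]
top [(np.int32(100), array([250.5, 220. ])), (np.int32(25), array([308.9, 228.8]))] pred L0 [308.  229.4] handle end q=0 [337.3 197.1]
39.3
```

View pics/k3.png

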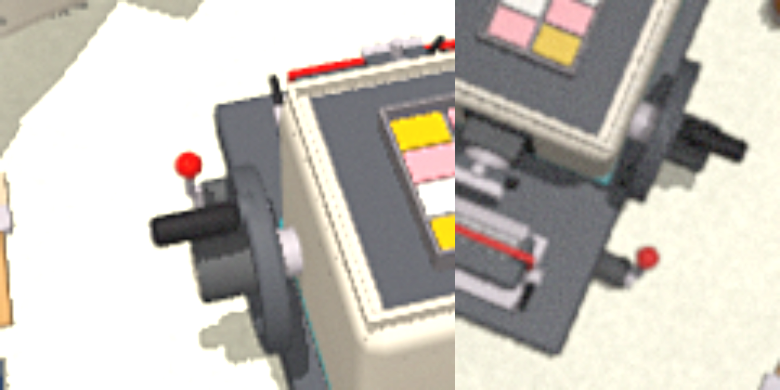

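The ball is back at its start position, scene (237.5,220.4). The handle lies directly over the hub, its end at crop (155,232), so it stands straight up.

```bash
python3 -c "
from station import workorder; print(workorder.sign_off())"
```

```text
the job is handed in; nothing more can be done
None
```

The job is handed in at about 39 s of the 64 s allowed: the brake was pushed off to its stop, the handwheel wound clockwise through one whole turn until the handle stood straight up, and the brake pushed back on to its stop, with the last picture showing the handle still up; I did not check the surrounding items one by one.

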